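Unclip a gel cassette and wedge its glass plates

ROBOT

A 6-joint arm with a two-finger parallel gripper is mounted at the origin on the work surface. World frame = base frame: x ahead of the robot, y to its left, z up, the work surface at z = 0. Lengths are in m, angles in rad, forces in N, time in s.
With the tool pointing down it reaches from about 0.35 to 0.975 m from the base axis. Payload 4.9 kg.
Tool frame: the origin (TCP) lies midway between the tips of the shut fingers; the grasp point (between the pads) lies 19 mm behind it; y points along the fingers, z is the direction in which the jaws open and shut, and the axes are right-handed (so a half turn about y gives the same grasp; the last joint's range is limited). The gripper opens to 85 mm and grips with 20 to 120 N. Pads are 22 mm wide; open, the fingers measure 114 mm over their backs; the gripper's body (76 mm by 85 mm) begins 54 mm behind the grasp point. The pads swing forward as they close: fully open they stand 13 mm farther back than shut.
Start: joints at [-1.29, 0.053, 1.613, -0, 1.476, -0.119], TCP at [0.243, -0.576, 0.231] pointing down, gripper open.
Joint ranges: [-3.01, 3.01], [-1.01, 2.22], [0.06, 2.58], [-1.02, 4.17], [0.09, 2.62], [-3.14, 3.14]. Speed limits (rad/s): [2.57, 2.57, 3.14, 3.14, 3.14, 3.14].

INTERFACE

Orientations are given as a unit quaternion [w, x, y, z].
In Python, from plant import * gives the robot as it stands.
- The arm moves only by the shell command python3 -m crank 'ROWS'. ROWS is JSON, a list that holds one entry, the list of rows, each a list of 5 numbers: the gripper command: -1 is shut, 1 is fully open, values between are in proportion, then the shift along the tool's x, y, z in cm, then the turn about the tool's y in degrees. In form: [[[jaw, dx, dy, dz, twist], ...]]. A call has 1 to 8 rows; each row shifts and turns the commanded pose from where the row before left it, along the tool's axes as they then stand; what a row does not reach is not made up. A row lasts 1/8 s, in which the tool goes at most 62.5 mm and 10.7 degrees, less where a joint would pass 70% of its speed; a pose out of reach is approached as far as the arm can. A call with a gripper value outside its range is refused whole. The fingers move at their own pace and stop on an object; the grip force is fixed at half the most. Time passes only in rows, so rows that do not move let the fingers close. It gives the time, the measured TCP pose, the force and the opening at its end, in the units of the state.
- state(): the state, without advancing time (a new reading comes with each control period).
- grab_frame(name): name is "side" or "top"; returns a dict with "frame" (420x560x3 uint8, red, green, blue), "fx", "fy", "cx", "cy" (pixels), "pose" (4x4, takes a point from camera to world coordinates). Camera axes: x right, y up, looking along -z (the intrinsics and any distortion apply to the point x, -y, -z); pixel columns grow to the right and rows downward; lengths in m; the calibration is good to about 2 mm. A picture is of the moment at which its call begins. There is no depth.
- job_done(): hands the job in, once; it reports no verdict.
The state is a dict: "time": time; "joint_pos": joint angles; "joint_vel": joint speeds; "joint_efforts": joint torques, N m; "tool_pos": TCP position; "tool_rot": TCP orientation; "contact_force": force on the tool from outside, world axes, zero at the start; "ft_torque": the same for the moment, N m; "gripper_width": opening from 0.0 (shut) to 1.0 (fully open).
Only numpy, scipy, OpenCV 4.12 (cv2) and the standard library are available. Lean on these libraries where they do the work, as an engineer would, in place of code of your own. Each camera call takes 0.05 s, during which the arm holds its last target.

TASK

Open the gel cassette for me: slip the two orange clips off the top edge of its glass plates and put them in the white tray with the two already there, so that all four are together. Then take the blue-handled wedge from the grey tool block and, with its blade upright, slide it down through the notch between the two glass plates until it drags snugly against both plates, with about half of the blade in; do not force it, the glass chips. Finish while holding the wedge by its handle at that depth, without letting go, and leave everything else on the bench alone.

Things in the scene. Friction and masses are not known exactly. Their poses are not given: they have to be found in the camera images.
- clip_left_mid (a point): Centre (half-way up) of an orange U-section clip astride the cassette's top edge, on its +y ear. 24 mm (x, across the plates) by 20 mm (y) by 32 mm high, 30 g. The upper 10 mm are solid; two 4 mm legs below straddle the glass with about 1.5 mm of play each side. Nothing else holds it: it lifts straight up, clear after 22 mm.
- clip_right_mid (a point): The same for the identical clip on the cassette's -y ear.
- spare_clip_1_mid (a point): Centre (half-way up) of an identical orange clip that already stands in the tray, in its +y half.
- spare_clip_2_mid (a point): Centre of the second orange clip already in the tray, in its +y half.
- tray_floor (a point): Centre of the inner floor of the low white tray, fixed to the bench: inside 122 mm (x) by 162 mm (y), walls 4 mm thick, rim 16 mm above this floor, floor 4 mm above the bench. The two spare clips stand about 52 mm to +y, 30 mm either side in x; the middle and the -y half are free.
- gap_mouth (a point): Fixed point of the cassette: middle of the 3 mm gap between the two upright glass plates, at the height of the notch's lower edge, 112 mm above the bench. x across the plates (notched plate at -x, plain plate at +x), y along them, z up. The plates' top edges are 10 mm above this point. Black side strips and blue film in the gap do not obstruct the blade.
- cassette: The grey stand that holds the plates, fixed to the bench; origin at the centre of its underside, axes as gap_mouth, which is 112 mm above it. Base 100 mm (x) by 160 mm (y), 12 mm thick; rails to 38 mm and end cheeks to 67 mm high.
- notched_plate: Notched glass plate (-x side), 120 mm wide (y), 5 mm thick, cut down by 10 mm over its middle 70 mm. Origin on the gap's mid plane at the foot, 12 mm above the bench. Over these 70 mm its upper inner edge is bevelled, 3.5 mm wide and 5 mm deep, as a lead-in. It tilts outward about its foot against a spring, about 5 N per mm at the top; never inward.
- plain_plate: Plain glass plate (+x side), 120 mm wide, 5 mm thick, 110 mm high, not cut down; origin, spring and bevel (at its top inner edge, middle 70 mm) as for the notched plate.
- wedge_grip (a point): Centre of the blue handle of the plate wedge, which stands blade down in the tool block: 14 mm (x) by 26 mm (y) by 45 mm high. Under it a flange 18 by 34 by 5 mm rests on the block. About 60 g. x across the blade's thickness, y across its width, z up (blade to -z). It lifts straight out, clear after 62 mm.
- wedge_tip (a point): Middle of the lower edge of the wedge's green blade, 87.5 mm below wedge_grip. Blade 24 mm wide (y), 60 mm long, 1.5 mm thick at the tip growing evenly to 9.5 mm at the flange. Centred, it touches both plates when the tip is 16 mm below gap_mouth; at 30 mm it presses each with about 5 N and takes about 5 N to push (8 N at 40 mm): snug. The flange meets the plain plate at 50 mm.
- block: Grey tool block, 80 mm (x) by 150 mm (y) by 70 mm high, fixed; origin at the centre of its underside. The wedge's slot is 30 mm to -y; a marker pen stands in a hole 45 mm to +y, its top 105 mm above the bench.
- marker: White and red marker pen standing in the tool block, 12 mm thick, 105 mm long; origin at its lower end. Leave alone.
- jar: Clear jar with a blue lid, 68 mm across, 105 mm high, at the left of the bench; origin at its underside. Leave alone.
- tipbox: Yellow pipette-tip box, 85 by 120 by 60 mm, at the right of the bench; origin at its underside. Leave alone.
- tube_1: Small white tube with a yellow cap, 44 mm long, in the red rack at the back; origin at its lower end. Leave alone.
- tube_2: A second such tube in the red rack. Leave alone.
- tube_3: A third such tube in the red rack. Leave alone.

How it is judged:
By the outcome, as a careful person would: the job done as asked, in the order asked, and still so for the second after the job is handed in, while the arm keeps its last pose, push and grip.
It also fails if it takes over 58 s, if anything falls off the work surface, if the arm or the gripper's body presses on something with over 40 N, if the wrist force passes 120 N, or if a joint passes its speed limit or range.

## Working session

There is one attempt and no reset: what is moved stays moved. The work goes in short steps, Python scripts to look and compute and a shell command to move; the robot and the scene stay as the last step left them, time stands still between calls to the robot, and variables do not carry over. Pictures are saved under pics/ and viewed, and the job is handed in when it is done.

```bash
ls; mkdir -p pics
python3 - <<'E'
from plant import *
import cv2,numpy as np
s=state();print(s)
for n in("side","top"):
    f=grab_frame(n);cv2.imwrite(f"pics/{n}0.png",f["frame"][:,:,::-1]);print(n,{k:v for k,v in f.items() if k!="frame"})
E
```

```text
pics
{'time': 0.0, 'joint_pos': array([-1.29000175e+00,  5.33748502e-02,  1.61430224e+00,  1.04210140e-05,
        1.47600710e+00, -1.19060901e-01]), 'joint_vel': array([-0.00107263,  0.00165812,  0.00136176,  0.00093666, -0.00078519,
        0.00063883]), 'joint_efforts': array([ 3.29103903e-03, -3.93671143e+01, -3.70175958e+01,  1.94202189e-04,
        6.95652081e-03,  7.03009661e-06]), 'tool_pos': array([ 0.2430959 , -0.57510375,  0.23004695]), 'tool_rot': array([ 0.14037385, -0.14048601,  0.69375891, -0.69228422]), 'contact_force': array([0.17087826, 0.60032803, 0.6725534 ]), 'ft_torque': array([ 0.020488  , -0.04077247, -0.01840905]), 'gripper_width': 1.0013498251696569}
side {'fx': 379.0362454694973, 'fy': 379.0362454694973, 'cx': 284.1958615034603, 'cy': 207.06175215010856, 'pose': array([[-0.76720213,  0.37063382, -0.52348015,  0.03927727],
       [-0.64100241, -0.41411979,  0.6462358 ,  0.6716247 ],
       [ 0.02273335,  0.83134552,  0.55529075,  0.68110298],
       [ 0.        ,  0.        ,  0.        ,  1.        ]])}
top {'fx': 483.7720034010365, 'fy': 483.7720034010365, 'cx': 281.11490506598716, 'cy': 206.54532209035435, 'pose': array([[-6.92670662e-03,  9.81616529e-01, -1.90738069e-01,
         2.96051656e-01],
       [-9.99975117e-01, -6.54465675e-03,  2.63288300e-03,
        -7.71106518e-03],
       [ 1.33616629e-03,  1.90751560e-01,  9.81637437e-01,
         1.70646273e+00],
       [ 0.00000000e+00,  0.00000000e+00,  0.00000000e+00,
         1.00000000e+00]])}
```

View pics/side0.png

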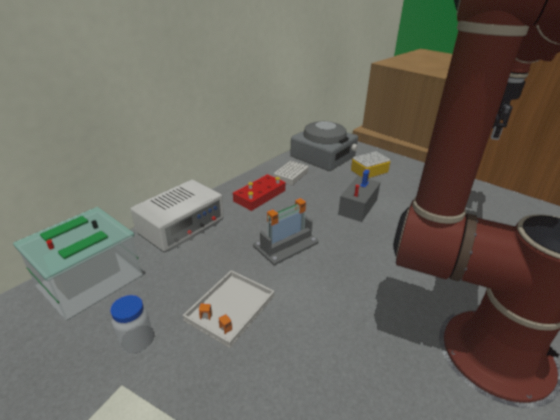

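View pics/top0.png

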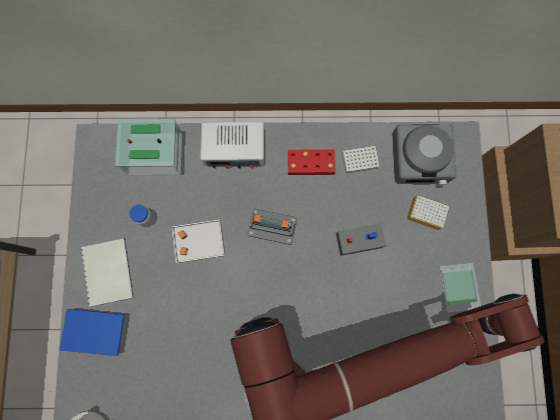

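Run:
```python
import cv2,numpy as np
t=cv2.imread("pics/top0.png");s=cv2.imread("pics/side0.png")
def c(im,x,y,w,h,k): return cv2.resize(im[y:y+h,x:x+w],None,fx=k,fy=k,interpolation=cv2.INTER_CUBIC)
a=c(t,165,195,65,75,6); b=c(t,240,200,65,50,6); d=c(t,330,215,65,50,6)
cv2.imwrite("pics/t1.png",np.hstack([b,d])); cv2.imwrite("pics/t2.png",a)
cv2.imwrite("pics/s1.png",np.hstack([c(s,245,190,80,75,5),c(s,330,150,70,75,5)]))
cv2.imwrite("pics/s2.png",c(s,175,265,110,80,6))
```

```text
(no output)
```

View pics/t1.png

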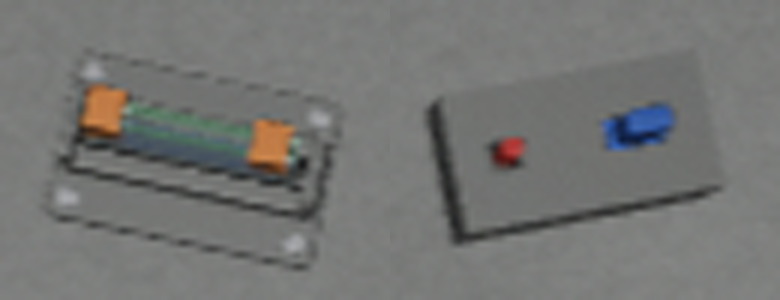

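View pics/s1.png

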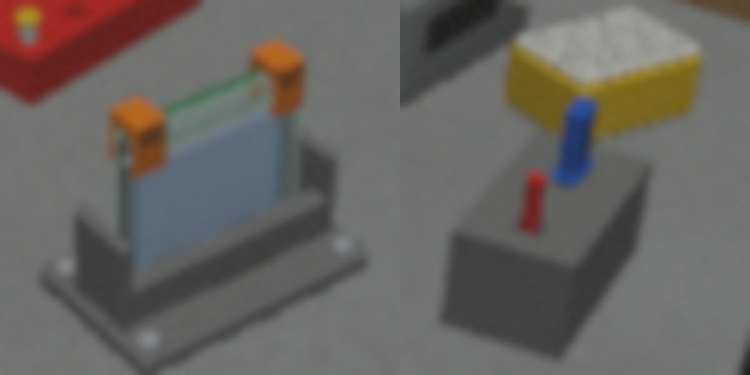

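View pics/t2.png

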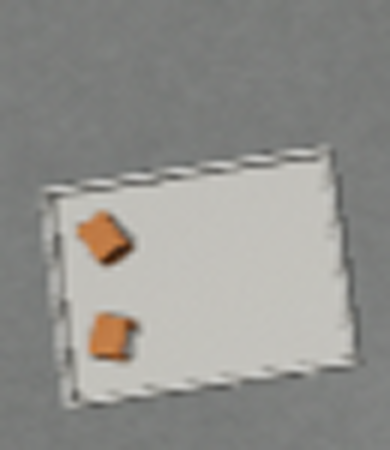

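View pics/s2.png

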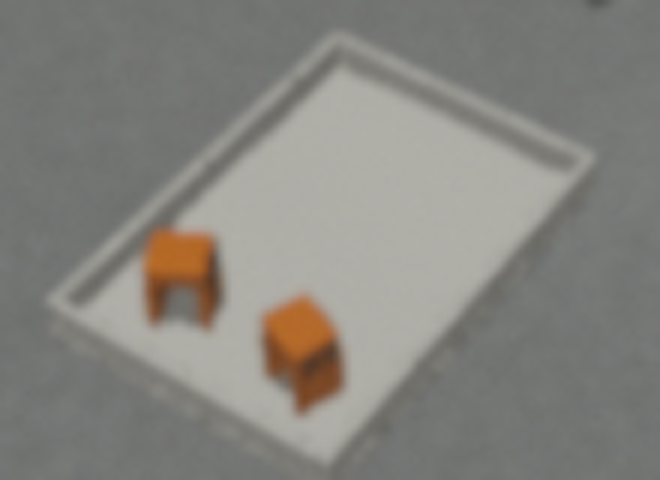

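```bash
cat > h.py <<'E'
import cv2,numpy as np
from plant import *
def ray(f,u,v):
    P=f["pose"];d=np.array([(u-f["cx"])/f["fx"],-(v-f["cy"])/f["fy"],-1.]);d=P[:3,:3]@d
    return P[:3,3],d/np.linalg.norm(d)
def plane(f,u,v,z):
    o,d=ray(f,u,v);return o+d*(z-o[2])/d[2]
def tri(r1,r2):
    (o1,d1),(o2,d2)=r1,r2
    A=np.stack([d1,-d2],1);t=np.linalg.lstsq(A,o2-o1,rcond=None)[0]
    a=o1+t[0]*d1;b=o2+t[1]*d2;return (a+b)/2,np.linalg.norm(a-b)
def proj(f,p):
    P=f["pose"];q=P[:3,:3].T@(np.asarray(p)-P[:3,3]);return f["cx"]+f["fx"]*q[0]/-q[2],f["cy"]-f["fy"]*q[1]/-q[2]
K=8
def blobs(f,lo,hi,box,amin=3):
    x,y,w,h=box
    im=cv2.resize(f["frame"][y:y+h,x:x+w],None,fx=K,fy=K,interpolation=cv2.INTER_CUBIC)
    hsv=cv2.cvtColor(im,cv2.COLOR_RGB2HSV);m=cv2.inRange(hsv,np.array(lo),np.array(hi))
    cs,_=cv2.findContours(m,cv2.RETR_EXTERNAL,cv2.CHAIN_APPROX_NONE);out=[]
    for c in cs:
        a=cv2.contourArea(c)/K/K
        if a<amin: continue
        M=cv2.moments(c);g=lambda p:(np.asarray(p,float)+.5)/K-.5+np.array([x,y])
        (cx,cy),(ww,hh),ang=cv2.minAreaRect(c)
        out.append(dict(a=a,c=g((M["m10"]/M["m00"],M["m01"]/M["m00"])),box=g(cv2.boxPoints(((cx,cy),(ww,hh),ang))),rc=g((cx,cy)),wh=(ww/K,hh/K),cnt=g(c[:,0])))
    return sorted(out,key=lambda b:-b["a"])
E
python3 - <<'E'
from h import *
np.set_printoptions(precision=4,suppress=True)
t=grab_frame("top");s=grab_frame("side")
for v in (120,190):
  print("V",v)
  for nm,f,b in(("top cas",t,(240,200,65,50)),("top tray",t,(165,215,70,50)),("side cas",s,(250,195,70,40)),("side tray",s,(190,290,60,50))):
    for o in blobs(f,(3,150,v),(20,255,255),b,5): print(nm,round(o["a"],1),o["c"],o["wh"],o["box"].round(1).tolist())
for nm,f,b in(("top",t,(335,215,60,40)),("side",s,(345,160,45,60))):
  for o in blobs(f,(105,120,60),(125,255,255),b,3): print("blue",nm,round(o["a"],1),o["c"],o["wh"],o["box"].round(1).tolist())
  for lo,hi in(((0,150,60),(4,255,255)),((170,150,60),(180,255,255))):
   for o in blobs(f,lo,hi,b,3): print("red",nm,round(o["a"],1),o["c"])
print(state()["time"])
E
```

```text
V 120
top cas 34.6 [256.6996 217.7089] (6.194904327392578, 6.96926736831665) [[252.9, 220.4], [254.5, 213.6], [260.5, 215.0], [258.9, 221.8]]
top cas 31.8 [284.5153 223.4745] (5.4140944480896, 7.067202091217041) [[281.3, 226.5], [282.6, 219.5], [287.9, 220.5], [286.6, 227.5]]
top tray 27.7 [181.5849 234.0177] (6.484840393066406, 5.208033084869385) [[177.6, 232.9], [181.8, 229.8], [185.6, 235.0], [181.4, 238.1]]
top tray 27.5 [182.7414 250.7745] (5.188417911529541, 6.518521785736084) [[179.6, 253.3], [181.0, 247.0], [186.1, 248.1], [184.6, 254.5]]
side cas 44.9 [271.9217 213.0463] (9.041329383850098, 7.017392158508301) [[266.3, 213.2], [270.4, 207.6], [277.7, 212.9], [273.5, 218.6]]
side cas 38.0 [299.9685 201.4511] (6.144660472869873, 8.602524757385254) [[294.8, 200.1], [302.8, 197.1], [305.0, 202.8], [296.9, 205.8]]
side tray 82.1 [223.962  320.4477] (9.566503524780273, 11.535788536071777) [[215.8, 320.5], [224.9, 313.4], [230.7, 320.9], [221.6, 328.0]]
side tray 77.9 [204.2677 308.0011] (10.348918914794922, 12.835699081420898) [[198.8, 316.0], [199.4, 303.2], [209.7, 303.6], [209.2
[... 357 characters left out ...]
11572) [[281.4, 225.7], [282.9, 219.9], [287.6, 221.1], [286.1, 226.9]]
top tray 18.5 [181.1403 233.9809] (5.540056228637695, 4.4750542640686035) [[177.7, 232.9], [181.4, 230.3], [184.6, 234.9], [180.9, 237.4]]
top tray 18.3 [182.3268 250.5913] (4.5215959548950195, 5.329023361206055) [[179.8, 253.0], [180.1, 247.7], [184.6, 248.0], [184.3, 253.3]]
blue top 55.2 [370.8968 235.7963] (5.987375736236572, 11.311711311340332) [[364.9, 233.9], [376.0, 231.8], [377.1, 237.7], [366.0, 239.8]]
red top 10.9 [349.1832 239.7901]
blue side 73.1 [364.6217 178.782 ] (6.5346269607543945, 16.977890014648438) [[360.1, 185.7], [364.1, 169.2], [370.4, 170.8], [366.4, 187.3]]
red side 21.8 [356.2319 189.9242]
0.2
```

Run:
```python
from h import *
np.set_printoptions(precision=4,suppress=True)
t=grab_frame("top");s=grab_frame("side")
L=plane(t,256.8,217.7,.132);R=plane(t,284.5,223.45,.132);print("clips",L,R,np.linalg.norm(L-R))
d=L-R;print("yaw of +y axis about z",np.degrees(np.arctan2(-d[0],d[1])),"mid",(L+R)/2)
print("proj in side",proj(s,L),proj(s,R))
for o in blobs(s,(3,150,165),(20,255,255),(250,195,70,40),2): print("side bright orange",o["a"],o["c"])
for o in blobs(t,(105,120,140),(125,255,255),(335,215,60,40),2): print("blue hi",o["a"],o["c"],o["rc"],o["wh"],o["box"].tolist(),plane(t,*o["c"],.12),[plane(t,*p,.12)[:2].tolist() for p in o["box"]])
for o in blobs(s,(105,120,140),(125,255,255),(345,160,45,60),1): print("blue hi side",o["a"],o["c"],o["wh"])
W=plane(t,373.3,235.5,.12);print("proj W",proj(s,W))
# tray corners inner/rim z 0.020
im=t["frame"][215:265,165:230];g=cv2.cvtColor(cv2.resize(im,None,fx=8,fy=8,interpolation=cv2.INTER_CUBIC),cv2.COLOR_RGB2GRAY)
m=(g>150).astype(np.uint8)*255;m=cv2.morphologyEx(m,cv2.MORPH_CLOSE,np.ones((25,25),np.uint8))
c=max(cv2.findContours(m,cv2.RETR_EXTERNAL,2)[0],key=cv2.contourArea);r=cv2.minAreaRect(c);b=(cv2.boxPoints(r)+.5)/8-.5+[165,215]
P=[plane(t,*p,.02)[:2] for p in b];print("tray",np.array(P),np.mean(P,0),[np.linalg.norm(P[i]-P[(i+1)%4]) for i in range(4)])
for u,v in((181.3,234),(182.5,250.7)): print("spare",plane(t,u,v,.036))
# block top corners z .07
g=t["frame"][215:260,330:395]
# cassette screws at z .012
for u,v in((240+93/6,200+70/6),(240+320/6,200+118/6),(240+67/6,200+197/6),(240+295/6,200+243/6)): print("screw",plane(t,u-.4,v-.4,.013))
for u,v in((440,98),(697,52),(720,187),(460,240)): print("blockc",plane(t,330+(u-390)/6-.4,215+v/6-.4,.07))
```

```text
clips [0.565  0.0686 0.132 ] [ 0.5452 -0.0227  0.132 ] 0.09338836078227779
yaw of +y axis about z -12.250237003425193 mid [0.5551 0.0229 0.132 ]
proj in side (np.float64(272.75640008476387), np.float64(211.71414250826186)) (np.float64(300.732047582521), np.float64(200.15975326183792))
side bright orange 24.71875 [272.1538 212.2526]
side bright orange 21.046875 [300.1391 200.651 ]
blue hi 21.0546875 [372.7334 234.46  ] [372.7846 234.4019] (3.5504941940307617, 7.240527153015137) [[368.97211837768555, 233.08942413330078], [376.15673446655273, 232.19134902954102], [376.59711837768555, 235.71442413330078], [369.41250228881836, 236.61249923706055]] [ 0.5083 -0.3141  0.12  ] [[0.5129728570103783, -0.3018203483190906], [0.5158058634648695, -0.32571336266519685], [0.5040661710974973, -0.3266471781248358], [0.501241543352608, -0.30278719952433214]]
blue hi 2.609375 [366.994  238.6189] [367.0618 238.8029] (2.77942156791687, 1.5863040685653687) [[365.4904441833496, 238.5007381439209], [366.522798538208, 237.29632759094238], [368.6330909729004, 239.10515022277832], [367.6007385253906, 240.3095607
[... 548 characters left out ...]
888247764576964]]
blue hi side 5.984375 [365.8545 171.3634] (2.416696310043335, 3.296949863433838)
proj W (np.float64(367.7233626773702), np.float64(170.53841547313))
tray [[0.5586 0.38  ]
 [0.5821 0.2067]
 [0.4503 0.1863]
 [0.4276 0.357 ]] [0.5046 0.2825] [np.float64(0.17483907539734203), np.float64(0.1333684812699372), np.float64(0.17228859696611318), np.float64(0.13306378533075666)]
spare [0.5257 0.3357 0.036 ]
spare [0.4675 0.3296 0.036 ]
screw [0.6086 0.0805 0.013 ]
screw [ 0.5788 -0.0539  0.013 ]
screw [0.5327 0.0955 0.013 ]
screw [ 0.5046 -0.0383  0.013 ]
blockc [ 0.5279 -0.2054  0.07  ]
blockc [ 0.5534 -0.3529  0.07  ]
blockc [ 0.4761 -0.3623  0.07  ]
blockc [ 0.4471 -0.2143  0.07  ]
```

```bash
cat > go.py <<'E'
from h import *
import sys
from scipy.spatial.transform import Rotation as Ro
def info(target=None,yaw=None):
    s=state();q=s["tool_rot"];R=Ro.from_quat([q[1],q[2],q[3],q[0]]).as_matrix();p=s["tool_pos"]
    zy=np.degrees(np.arctan2(R[1,2],R[0,2]))
    print("t",round(s["time"],2),"p",p.round(4),"w",round(s["gripper_width"],3),"F",s["contact_force"].round(1),"q6",round(s["joint_pos"][5],2),"jaw az",round(zy,2),"ty",R[:,1].round(3))
    if target is not None: print("shift cm in tool xyz:",(R.T@(np.array(target)-p)*100).round(2), "dist mm",round(1000*np.linalg.norm(np.array(target)-p),1))
    if yaw is not None:
        d=(yaw-zy+90)%180-90
        # sign: turn about tool y = -world z
        print("twist needed deg:",round(-d if R[2,1]<0 else d,2))
if __name__=="__main__":
    a=[float(x) for x in sys.argv[1:]]
    info(a[:3],a[3] if len(a)>3 else None)
E
python3 go.py .565 .0686 .2 -12.3
```

```text
t 0.3 p [ 0.2432 -0.5755  0.2309] w 0.999 F [-0.3  1.7  0.4] q6 -0.12 jaw az -67.09 ty [-0.     0.001 -1.   ]
shift cm in tool xyz: [-54.71   3.13 -46.8 ] dist mm 720.7
twist needed deg: -54.79
```

```bash
python3 -m crank '[[[1,0,0,0,-9.1],[1,0,0,0,-9.1],[1,0,0,0,-9.1],[1,0,0,0,-9.1],[1,0,0,0,-9.1],[1,0,0,0,-9.3],[1,0,0,0,0]]]'; python3 go.py .565 .0686 .2 -12.3
```

```text
time: 1.18
tool_pos: [0.2433, -0.5756, 0.2312]
tool_rot: [0.443, -0.443, 0.551, -0.551]
contact_force: [0.3, -0.1, 0.5]
gripper_width: 0.996
t 1.18 p [ 0.2433 -0.5756  0.2312] w 0.996 F [ 0.3 -0.1  0.5] q6 -1.07 jaw az -12.4 ty [-0.  0. -1.]
shift cm in tool xyz: [-69.83   3.13  17.59] dist mm 720.8
twist needed deg: -0.1
```

```bash
python3 -m crank '[[[1,-4.3,0,1.1,0],[1,-4.3,0,1.1,0],[1,-4.3,0,1.1,0],[1,-4.3,0,1.1,0],[1,-4.3,0,1.1,0],[1,-4.3,0,1.1,0],[1,-4.3,0,1.1,0],[1,-4.3,0,1.1,0]]]'; python3 go.py .565 .0686 .2 -12.3
```

```text
time: 2.17
tool_pos: [0.403, -0.257, 0.2315]
tool_rot: [-0.443, 0.443, -0.551, 0.552]
contact_force: [0.7, 0.3, 0.8]
gripper_width: 0.998
t 2.17 p [ 0.403  -0.257   0.2315] w 0.998 F [0.7 0.3 0.8] q6 -0.51 jaw az -12.48 ty [ 0.001 -0.    -1.   ]
shift cm in tool xyz: [-35.29   3.15   8.78] dist mm 365.0
twist needed deg: -0.18
```

```bash
python3 -m crank '[[[1,-4.3,0,1.1,0],[1,-4.3,0,1.1,0],[1,-4.3,0,1.1,0],[1,-4.3,0,1.1,0],[1,-4.3,0,1.1,0],[1,-4.3,0,1.1,0],[1,-4.3,0,1.1,0],[1,0,0,0,0]]]'; python3 go.py .565 .0686 .17 -12.3
```

```text
time: 3.18
tool_pos: [0.5424, 0.0216, 0.2312]
tool_rot: [0.444, -0.444, 0.551, -0.55]
contact_force: [0.0, -0.3, 0.7]
gripper_width: 0.998
t 3.17 p [0.5424 0.0216 0.2312] w 0.998 F [ 0.  -0.3  0.7] q6 0.12 jaw az -12.22 ty [-0.  0. -1.]
shift cm in tool xyz: [-5.07  6.12  1.22] dist mm 80.4
twist needed deg: 0.08
```

```bash
python3 -m crank '[[[1,-2.5,0,0.6,0],[1,-2.6,2,0.6,0],[1,0,3,0,0],[1,0,2.5,0,0],[1,0,0,0,0]]]'; python3 go.py .565 .0686 .108 -12.3
python3 - <<'E'
from h import *
t=grab_frame("top");s=grab_frame("side")
a=cv2.resize(t["frame"][190:250,230:310],None,fx=5,fy=5,interpolation=3);b=cv2.resize(s["frame"][160:250,240:340],None,fx=4,fy=4,interpolation=3)
c=np.zeros((360,800,3),np.uint8);c[:300,:400]=a;c[:360,400:]=b
cv2.imwrite("pics/g1.png",c[:,:,::-1])
E
```

```text
time: 3.8
tool_pos: [0.5624, 0.0659, 0.1537]
tool_rot: [0.441, -0.444, 0.552, -0.55]
contact_force: [-0.8, 0.0, 0.7]
gripper_width: 0.997
t 3.8 p [0.5624 0.0659 0.1537] w 0.997 F [-0.8  0.   0.7] q6 0.2 jaw az -12.43 ty [-0.005 -0.    -1.   ]
shift cm in tool xyz: [-0.33  4.57  0.22] dist mm 45.9
twist needed deg: -0.13
```

View pics/g1.png

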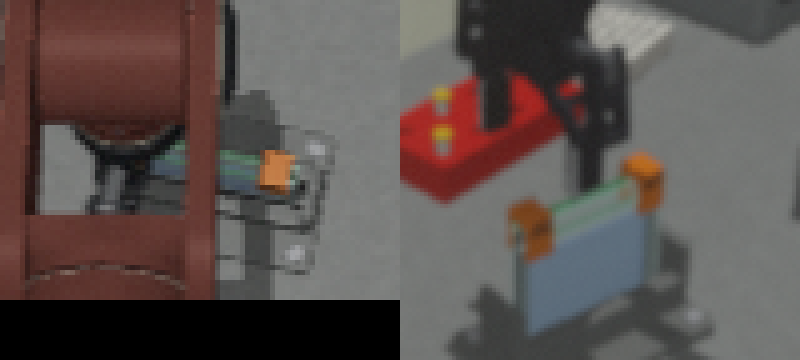

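```bash
python3 -m crank '[[[1,-0.3,0.5,0.2,0],[1,0,2,0,0],[1,0,2,0,0],[1,0,0,0,0]]]'; python3 go.py .565 .0686 .108 -12.3
```

```text
time: 4.4
tool_pos: [0.5647, 0.0692, 0.1077]
tool_rot: [0.442, -0.445, 0.552, -0.549]
contact_force: [-0.7, 0.2, 0.4]
gripper_width: 1.0
t 4.4 p [0.5647 0.0692 0.1077] w 1.0 F [-0.7  0.2  0.4] q6 0.21 jaw az -12.3 ty [-0.006  0.    -1.   ]
shift cm in tool xyz: [ 0.05 -0.03  0.05] dist mm 0.7
twist needed deg: 0.0
```

```bash
python3 -m crank '[[[-0.3,0,0,0,0],[-0.3,0,0,0,0],[-0.3,0,0,0,0],[-0.3,0,0,0,0]]]'; python3 go.py .565 .0686 .108 -12.3
```

```text
time: 4.9
tool_pos: [0.5673, 0.0692, 0.1118]
tool_rot: [-0.444, 0.443, -0.55, 0.551]
contact_force: [-0.6, 0.2, 0.5]
gripper_width: 0.347
t 4.9 p [0.5673 0.0692 0.1118] w 0.347 F [-0.6  0.2  0.5] q6 0.21 jaw az -12.29 ty [ 0.001  0.    -1.   ]
shift cm in tool xyz: [ 0.11  0.38 -0.21] dist mm 4.5
twist needed deg: 0.01
```

```bash
python3 -m crank '[[[-0.3,0.1,0.2,-0.2,0],[-1,0,0,0,0],[-1,0,0,0,0],[-1,0,0,0,0],[-1,0,0,0,0]]]'; python3 go.py .565 .0686 .108 -12.3
```

```text
time: 5.52
tool_pos: [0.5654, 0.0685, 0.1097]
tool_rot: [-0.444, 0.443, -0.55, 0.551]
contact_force: [3.2, -2.2, 0.6]
gripper_width: 0.268
t 5.53 p [0.5654 0.0685 0.1097] w 0.268 F [ 3.2 -2.2  0.6] q6 0.2 jaw az -12.29 ty [ 0.001 -0.    -1.   ]
shift cm in tool xyz: [-0.    0.17 -0.04] dist mm 1.7
twist needed deg: 0.01
```

```bash
python3 -m crank '[[[-1,0,0,0.1,0],[-1,0,0,0,0]]]'; python3 go.py .565 .0686 .108 -12.3;python3 -m crank '[[[-1,0,-1.5,0,0],[-1,0,-2,0,0],[-1,0,-4,0,0],[-1,0,-2,0,0],[-1,0,0,0,0],[-1,0,0,0,0]]]'; python3 go.py .5046 .2825 .2
python3 - <<'E'
from h import *
t=grab_frame("top");s=grab_frame("side")
a=cv2.resize(t["frame"][190:250,230:310],None,fx=5,fy=5,interpolation=3);b=cv2.resize(s["frame"][140:230,240:340],None,fx=4,fy=4,interpolation=3)
c=np.zeros((360,800,3),np.uint8);c[:300,:400]=a;c[:360,400:]=b
cv2.imwrite("pics/g2.png",c[:,:,::-1])
E
```

```text
time: 5.78
tool_pos: [0.5655, 0.0685, 0.1095]
tool_rot: [0.443, -0.444, 0.551, -0.55]
contact_force: [-1.3, -0.4, 4.3]
gripper_width: 0.269
t 5.78 p [0.5655 0.0685 0.1095] w 0.269 F [-1.3 -0.4  4.3] q6 0.2 jaw az -12.29 ty [-0.001  0.    -1.   ]
shift cm in tool xyz: [ 0.    0.15 -0.05] dist mm 1.5
twist needed deg: 0.01
time: 6.52
tool_pos: [0.5649, 0.0685, 0.2028]
tool_rot: [0.443, -0.444, 0.551, -0.55]
contact_force: [0.2, 0.3, -0.5]
gripper_width: 0.269
t 6.53 p [0.5649 0.0685 0.2028] w 0.269 F [ 0.2  0.3 -0.5] q6 0.2 jaw az -12.29 ty [-0.003  0.    -1.   ]
shift cm in tool xyz: [-19.63   0.3  -10.45] dist mm 222.4
```

View pics/g2.png

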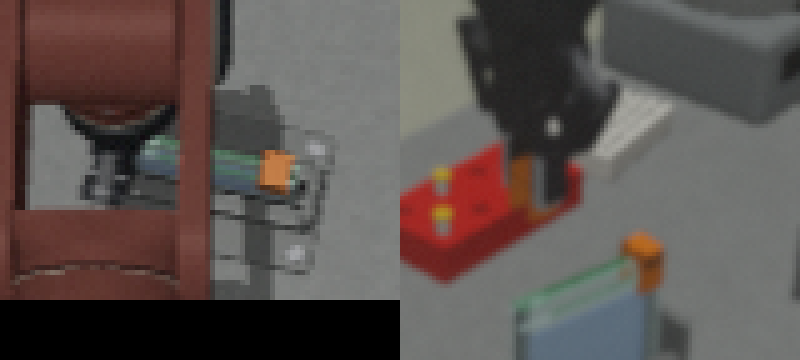

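```bash
python3 -m crank '[[[-1,-4,0,-2.1,0],[-1,-4,0,-2.1,0],[-1,-4,0,-2.1,0],[-1,-4,0,-2.1,0],[-1,-4,0,-2.1,0],[-1,0,2,0,0],[-1,0,4,0,0],[-1,0,0,0,0]]]'; python3 go.py .5039 .2875 .0145 -12.3
```

```text
time: 7.62
tool_pos: [0.5025, 0.284, 0.1385]
tool_rot: [0.44, -0.447, 0.552, -0.55]
contact_force: [0.0, -1.0, -0.9]
gripper_width: 0.267
t 7.62 p [0.5025 0.284  0.1385] w 0.267 F [ 0.  -1.  -0.9] q6 0.6 jaw az -12.33 ty [-0.01  -0.004 -1.   ]
shift cm in tool xyz: [-0.45 12.39  0.18] dist mm 124.0
twist needed deg: -0.03
```

```bash
python3 -m crank '[[[-1,0,4,0,0],[-1,0,4,0,0],[-1,0,3,0,0],[-1,0,0,0,0],[-1,0,0,0,0],[-1,0,0,0,0]]]'; python3 go.py .5039 .2875 .0145 -12.3
```

```text
time: 8.38
tool_pos: [0.5075, 0.2867, 0.0367]
tool_rot: [-0.445, 0.442, -0.55, 0.551]
contact_force: [-0.5, -1.1, 0.1]
gripper_width: 0.261
t 8.38 p [0.5075 0.2867 0.0367] w 0.261 F [-0.5 -1.1  0.1] q6 0.6 jaw az -12.31 ty [ 0.004  0.001 -1.   ]
shift cm in tool xyz: [-0.    2.22 -0.37] dist mm 22.5
twist needed deg: -0.01
```

```bash
python3 -m crank '[[[-1,0,1,-0.2,0],[-1,0,0.6,0,0],[-1,0,0,0,0],[-1,0,0,0,0]]]'; python3 go.py .5039 .2875 .0145 -12.3
python3 - <<'E'
from h import *
s=grab_frame("side")
cv2.imwrite("pics/g3.png",cv2.resize(s["frame"][245:345,170:290],None,fx=6,fy=6,interpolation=3)[:,:,::-1])
E
```

```text
time: 8.88
tool_pos: [0.5038, 0.2866, 0.0182]
tool_rot: [0.444, -0.444, 0.551, -0.551]
contact_force: [-0.2, -0.1, -0.5]
gripper_width: 0.265
t 8.88 p [0.5038 0.2866 0.0182] w 0.265 F [-0.2 -0.1 -0.5] q6 0.6 jaw az -12.29 ty [-0. -0. -1.]
shift cm in tool xyz: [-0.09  0.37 -0.01] dist mm 3.8
twist needed deg: 0.01
```

View pics/g3.png

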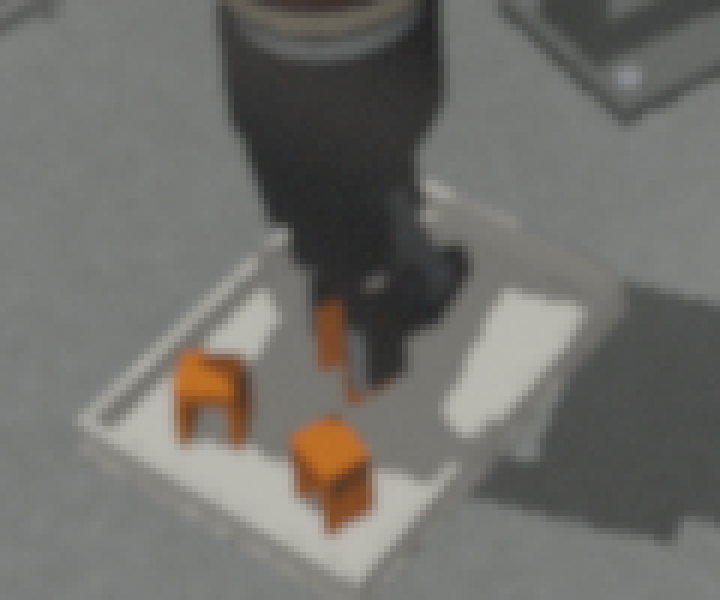

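```bash
python3 -m crank '[[[-1,0,0.3,0,0],[-1,0,0.1,0,0],[-1,0,0,0,0]]]'; python3 go.py .5039 .2875 .0145 -12.3
```

```text
time: 9.3
tool_pos: [0.5038, 0.2866, 0.0142]
tool_rot: [0.444, -0.444, 0.551, -0.551]
contact_force: [0.4, 0.2, -1.2]
gripper_width: 0.268
t 9.3 p [0.5038 0.2866 0.0142] w 0.268 F [ 0.4  0.2 -1.2] q6 0.6 jaw az -12.29 ty [-0. -0. -1.]
shift cm in tool xyz: [-0.1  -0.03 -0.01] dist mm 1.0
twist needed deg: 0.01
```

```bash
python3 -m crank '[[[-1,0,0.1,0,0],[-1,0,0.05,0,0],[-1,0,0,0,0]]]'; python3 go.py .5039 .2875 .0145 -12.3
```

```text
time: 9.68
tool_pos: [0.504, 0.2867, 0.0134]
tool_rot: [-0.444, 0.444, -0.551, 0.551]
contact_force: [-2.5, -1.8, 5.5]
gripper_width: 0.27
t 9.68 p [0.504  0.2867 0.0134] w 0.27 F [-2.5 -1.8  5.5] q6 0.6 jaw az -12.29 ty [ 0. -0. -1.]
shift cm in tool xyz: [-0.08 -0.11 -0.03] dist mm 1.4
twist needed deg: 0.01
```

```bash
python3 -m crank '[[[0,0,0,0,0],[0,0,0,0,0],[0,0,0,0,0],[0,0,-3,0,0],[0,0,-4,0,0],[0,0,-4,0,0],[0.5,0,-5,0,0],[1,0,-2,0,0]]]'; python3 go.py .5452 -.0227 .2 -12.3
```

```text
time: 10.68
tool_pos: [0.5053, 0.2872, 0.1966]
tool_rot: [-0.446, 0.442, -0.55, 0.551]
contact_force: [-0.8, 0.2, -0.7]
gripper_width: 0.901
t 10.68 p [0.5053 0.2872 0.1966] w 0.901 F [-0.8  0.2 -0.7] q6 0.6 jaw az -12.29 ty [ 0.005  0.002 -1.   ]
shift cm in tool xyz: [29.43 -0.39 10.49] dist mm 312.5
twist needed deg: 0.01
```

```bash
python3 -m crank '[[[1,4.2,0,1.5,0],[1,4.2,0,1.5,0],[1,4.2,0,1.5,0],[1,4.2,0,1.5,0],[1,4.2,0,1.5,0],[1,4.2,0,1.5,0],[1,4.2,0,1.5,0],[1,0,0,0,0]]]'; python3 go.py .5452 -.0227 .11 -12.3;  python3 -m crank '[[[1,0,2,0,0],[1,0,2,0,0],[1,0,0,0,0],[1,0,0,0,0],[1,0,0,0,0]]]'; python3 go.py .5452 -.0227 .11 -12.3
python3 - <<'E'
from h import *
t=grab_frame("top");s=grab_frame("side")
a=cv2.resize(t["frame"][190:250,230:310],None,fx=5,fy=5,interpolation=3);b=cv2.resize(s["frame"][160:250,240:340],None,fx=4,fy=4,interpolation=3)
c=np.zeros((360,800,3),np.uint8);c[:300,:400]=a;c[:360,400:]=b
cv2.imwrite("pics/g4.png",c[:,:,::-1])
cv2.imwrite("pics/g4b.png",cv2.resize(s["frame"][245:345,170:290],None,fx=4,fy=4,interpolation=3)[:,:,::-1])
E
```

```text
time: 11.68
tool_pos: [0.5434, -0.0254, 0.1914]
tool_rot: [0.442, -0.443, 0.552, -0.551]
contact_force: [-0.1, -0.3, -1.0]
gripper_width: 1.0
t 11.68 p [ 0.5434 -0.0254  0.1914] w 1.0 F [-0.1 -0.3 -1. ] q6 0.04 jaw az -12.53 ty [-0.002  0.    -1.   ]
shift cm in tool xyz: [-0.3   8.14  0.13] dist mm 81.5
twist needed deg: -0.23
time: 12.3
tool_pos: [0.5444, -0.0228, 0.1536]
tool_rot: [-0.444, 0.443, -0.55, 0.551]
contact_force: [-0.3, -0.9, -0.6]
gripper_width: 1.0
t 12.3 p [ 0.5444 -0.0228  0.1536] w 1.0 F [-0.3 -0.9 -0.6] q6 0.04 jaw az -12.26 ty [ 0.001 -0.    -1.   ]
shift cm in tool xyz: [-0.03  4.36  0.07] dist mm 43.7
twist needed deg: 0.04
```

View pics/g4.png

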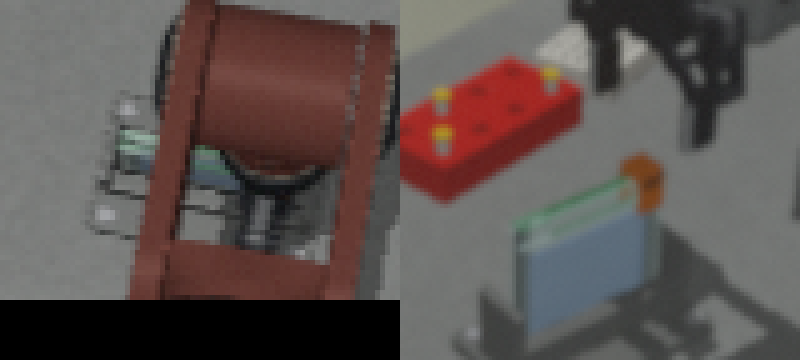

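View pics/g4b.png

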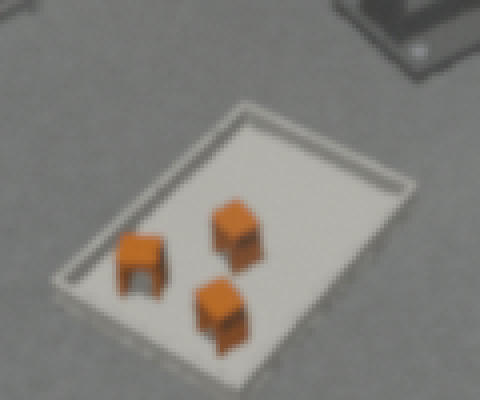

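```bash
python3 -m crank '[[[1,0,2,0,0],[1,0,2.3,0.1,0],[0,0,0,0,0],[-0.3,0,0,0,0],[-0.3,0,0,0,0],[-0.3,0,0,0,0]]]'; python3 go.py .5452 -.0227 .11 -12.3
```

```text
time: 13.15
tool_pos: [0.5454, -0.0233, 0.1107]
tool_rot: [-0.444, 0.443, -0.55, 0.551]
contact_force: [-0.2, 0.3, -0.1]
gripper_width: 0.35
t 13.15 p [ 0.5454 -0.0233  0.1107] w 0.35 F [-0.2  0.3 -0.1] q6 0.04 jaw az -12.29 ty [ 0.002 -0.    -1.   ]
shift cm in tool xyz: [-0.06  0.07 -0.03] dist mm 1.0
twist needed deg: 0.01
```

```bash
python3 -m crank '[[[-1,0,0.05,0,0],[-1,0,0,0,0],[-1,0,0,0,0],[-1,0,0,0,0]]]'; python3 go.py .5452 -.0227 .11 -12.3;  python3 -m crank '[[[-1,0,-1.5,0,0],[-1,0,-2,0,0],[-1,0,-4,0,0],[-1,0,-2,0,0],[-1,0,0,0,0],[-1,0,0,0,0]]]'; python3 go.py .5093 .2478 .2
python3 - <<'E'
from h import *
t=grab_frame("top");s=grab_frame("side")
a=cv2.resize(t["frame"][190:250,230:310],None,fx=5,fy=5,interpolation=3);b=cv2.resize(s["frame"][140:230,240:340],None,fx=4,fy=4,interpolation=3)
c=np.zeros((360,800,3),np.uint8);c[:300,:400]=a;c[:360,400:]=b
cv2.imwrite("pics/g5.png",c[:,:,::-1])
E
```

```text
time: 13.65
tool_pos: [0.5458, -0.0234, 0.1107]
tool_rot: [-0.444, 0.443, -0.55, 0.551]
contact_force: [1.5, -0.1, 5.6]
gripper_width: 0.27
t 13.65 p [ 0.5458 -0.0234  0.1107] w 0.27 F [ 1.5 -0.1  5.6] q6 0.04 jaw az -12.29 ty [ 0.003 -0.001 -1.   ]
shift cm in tool xyz: [-0.06  0.07 -0.08] dist mm 1.2
twist needed deg: 0.01
time: 14.4
tool_pos: [0.5439, -0.023, 0.2026]
tool_rot: [0.443, -0.444, 0.551, -0.55]
contact_force: [0.9, 0.2, -0.4]
gripper_width: 0.266
t 14.4 p [ 0.5439 -0.023   0.2026] w 0.266 F [ 0.9  0.2 -0.4] q6 0.04 jaw az -12.29 ty [-0.003  0.001 -1.   ]
shift cm in tool xyz: [-25.73   0.28  -9.14] dist mm 273.1
```

View pics/g5.png

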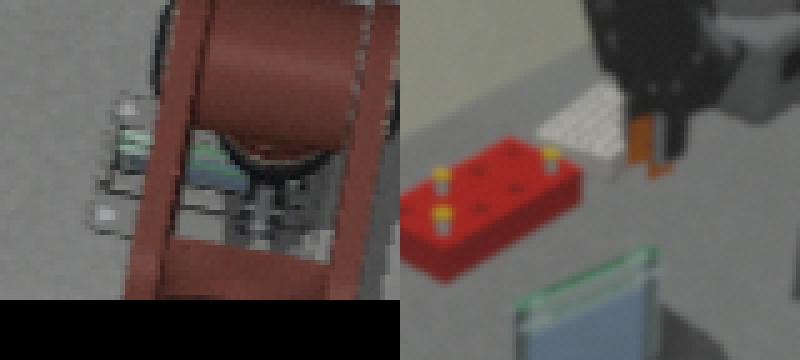

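```bash
python3 -m crank '[[[-1,-4.3,0,-1.52,0],[-1,-4.3,0,-1.52,0],[-1,-4.3,0,-1.52,0],[-1,-4.3,0,-1.52,0],[-1,-4.3,0,-1.52,0],[-1,-4.2,0,-1.52,0],[-1,0,4,0,0],[-1,0,4,0,0]]]'; python3 -m crank '[[[-1,0,4,0,0],[-1,0,3,0,0],[-1,0,2,0,0],[-1,0,0,0,0],[-1,0,0,0,0],[-1,0,0,0,0]]]';python3 go.py .5093 .2478 .0145
```

```text
time: 15.5
tool_pos: [0.5098, 0.2479, 0.1225]
tool_rot: [0.444, -0.444, 0.55, -0.55]
contact_force: [-0.5, 0.1, -0.7]
gripper_width: 0.264
time: 16.25
tool_pos: [0.5117, 0.2477, 0.0361]
tool_rot: [-0.445, 0.443, -0.55, 0.551]
contact_force: [-0.3, 0.6, 0.1]
gripper_width: 0.264
t 16.25 p [0.5117 0.2477 0.0361] w 0.264 F [-0.3  0.6  0.1] q6 0.53 jaw az -12.29 ty [ 0.003  0.001 -1.   ]
shift cm in tool xyz: [ 0.05  2.16 -0.24] dist mm 21.7
```

```bash
python3 -m crank '[[[-1,0,1,0,0],[-1,0,0.6,0,0],[-1,0,0.2,0,0],[-1,0,0,0,0],[-1,0,0,0,0]]]';python3 go.py .5093 .2478 .0145
```

```text
time: 16.88
tool_pos: [0.5106, 0.2473, 0.0165]
tool_rot: [-0.444, 0.443, -0.551, 0.551]
contact_force: [-0.1, 0.8, -0.3]
gripper_width: 0.266
t 16.88 p [0.5106 0.2473 0.0165] w 0.266 F [-0.1  0.8 -0.3] q6 0.53 jaw az -12.29 ty [ 0.  0. -1.]
shift cm in tool xyz: [-0.02  0.2  -0.13] dist mm 2.4
```

```bash
python3 -m crank '[[[-1,0,0.2,0,0],[-1,0,0.05,0,0],[-1,0,0,0,0]]]';python3 go.py .5093 .2478 .0145
```

```text
time: 17.25
tool_pos: [0.5108, 0.2475, 0.0148]
tool_rot: [-0.444, 0.443, -0.551, 0.551]
contact_force: [-1.9, -1.2, 6.1]
gripper_width: 0.261
t 17.25 p [0.5108 0.2475 0.0148] w 0.261 F [-1.9 -1.2  6.1] q6 0.53 jaw az -12.29 ty [ 0.001  0.    -1.   ]
shift cm in tool xyz: [-0.    0.02 -0.16] dist mm 1.6
```

```bash
python3 -m crank '[[[0,0,0,0,0],[0,0,0,0,0],[0,0,0,0,0],[0,0,-3,0,0],[0,0,-4,0,0],[0,0,-4,0,0],[0.5,0,-5,0,0],[1,0,-3,0,0]]]'; python3 go.py .507 -.3137 .2 9
```

```text
time: 18.25
tool_pos: [0.5113, 0.2476, 0.2069]
tool_rot: [-0.445, 0.442, -0.55, 0.551]
contact_force: [0.2, 0.8, -0.4]
gripper_width: 0.898
t 18.25 p [0.5113 0.2476 0.2069] w 0.898 F [ 0.2  0.8 -0.4] q6 0.53 jaw az -12.29 ty [ 0.003  0.001 -1.   ]
shift cm in tool xyz: [54.94  0.62 11.53] dist mm 561.4
twist needed deg: -21.29
```

```bash
python3 -m crank '[[[1,4.2,0,0.88,0],[1,4.2,0,0.88,0],[1,4.2,0,0.88,0],[1,4.2,0,0.88,0],[1,4.2,0,0.88,0],[1,4.2,0,0.88,0],[1,4.2,0,0.88,0],[1,4.2,0,0.88,0]]]';python3 -m crank '[[[1,4.2,0,0.88,0],[1,4.2,0,0.88,0],[1,4.2,0,0.88,0],[1,4.2,0,0.88,0],[1,4.2,0,0.88,0],[1,0,0,0,-10.5],[1,0,0,0,-10.5],[1,0,0,0,0]]]'; python3 go.py .507 -.3137 .15 9
```

```text
time: 19.25
tool_pos: [0.5074, -0.0973, 0.2037]
tool_rot: [-0.444, 0.444, -0.551, 0.551]
contact_force: [0.8, -0.1, 0.5]
gripper_width: 1.001
time: 20.25
tool_pos: [0.5058, -0.3106, 0.2035]
tool_rot: [0.536, -0.536, 0.461, -0.461]
contact_force: [0.1, 0.2, -0.6]
gripper_width: 1.0
t 20.25 p [ 0.5058 -0.3106  0.2035] w 1.0 F [ 0.1  0.2 -0.6] q6 -0.83 jaw az 8.57 ty [-0.  0. -1.]
shift cm in tool xyz: [0.33 5.34 0.07] dist mm 53.6
twist needed deg: -0.43
```

Now measure the bare plates and check the tray and wedge.

Run:
```python
from h import *
t=grab_frame("top");s=grab_frame("side")
np.savez("f6.npz",t=t["frame"],s=s["frame"])
cv2.imwrite("pics/g6.png",cv2.resize(t["frame"][200:250,240:305],None,fx=12,fy=12,interpolation=3)[:,:,::-1])
b=cv2.resize(s["frame"][195:265,245:325],None,fx=5,fy=5,interpolation=3);a=cv2.resize(s["frame"][265:345,175:285],None,fx=3.6,fy=3.6,interpolation=3)
c=np.zeros((360,800,3),np.uint8);c[:b.shape[0],:b.shape[1]]=b;c[:a.shape[0],400:400+a.shape[1]]=a
cv2.imwrite("pics/g6b.png",c[:,:,::-1])
cv2.imwrite("pics/g6c.png",cv2.resize(s["frame"][130:225,320:410],None,fx=6,fy=6,interpolation=3)[:,:,::-1])
```

```text
(no output)
```

View pics/g6.png

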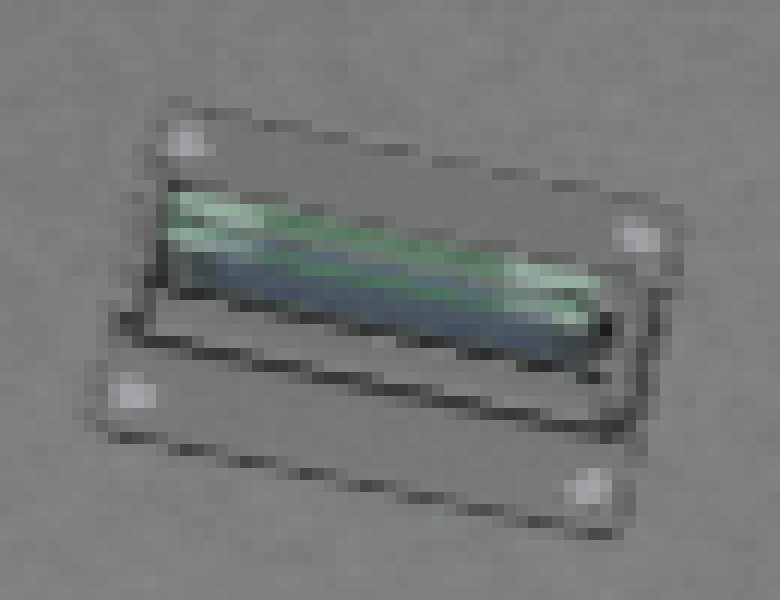

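View pics/g6b.png

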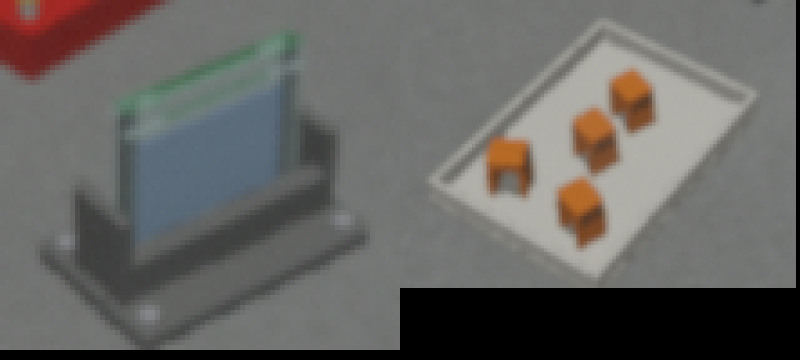

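View pics/g6c.png

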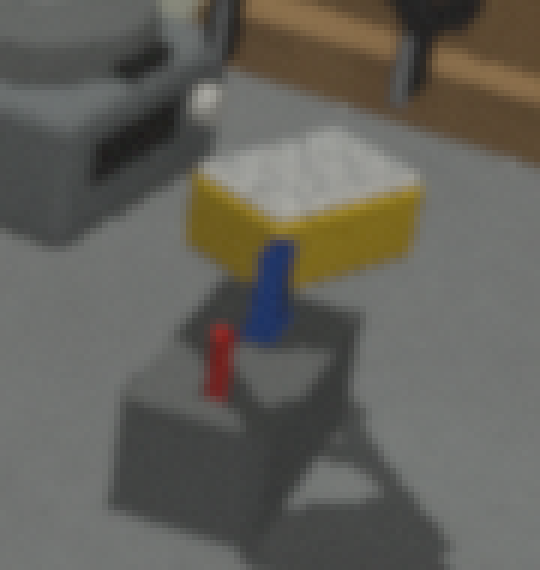

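Run:
```python
from h import *
from scipy.ndimage import map_coordinates
d=np.load("f6.npz");t=grab_frame("top")
g=d["t"].astype(float)
c0=np.array([.5555,.0225]);a=np.radians(-12.3);X=np.array([np.cos(a),np.sin(a)]);Y=np.array([-np.sin(a),np.cos(a)])
xs=np.arange(-14,14.1,1)
for lo,hi,z in((38,57,.122),(-57,-38,.122),(-30,30,.122),(-30,30,.112)):
    prof=[]
    for x in xs:
        q=[proj(t,[*(c0+X*x/1e3+Y*y/1e3),z]) for y in np.arange(lo,hi,1)]
        q=np.array(q);prof.append([map_coordinates(g[:,:,k],[q[:,1],q[:,0]],order=1).mean() for k in range(3)])
    prof=np.array(prof);print(lo,hi,z);print("  ".join(f"{int(x)}:{int(p[1])}/{int(p[1]-p[0])}" for x,p in zip(xs,prof)))
```

```text
38 57 0.122
-14:77/7  -13:78/7  -12:79/7  -11:83/8  -10:91/9  -9:103/10  -8:118/12  -7:133/14  -6:143/18  -5:149/21  -4:146/24  -3:138/24  -2:128/22  -1:123/19  0:126/17  1:137/17  2:148/18  3:158/21  4:163/22  5:162/22  6:153/19  7:138/14  8:122/9  9:110/4  10:107/2  11:109/2  12:113/1  13:116/1  14:117/1
-57 -38 0.122
-14:78/9  -13:79/10  -12:82/10  -11:86/11  -10:92/11  -9:101/11  -8:113/13  -7:126/14  -6:138/17  -5:143/19  -4:142/22  -3:138/23  -2:132/22  -1:126/19  0:124/16  1:130/15  2:144/17  3:157/20  4:166/22  5:165/22  6:156/19  7:143/14  8:129/9  9:117/5  10:111/3  11:110/1  12:113/1  13:116/1  14:117/1
-30 30 0.122
-14:83/11  -13:84/11  -12:86/12  -11:88/13  -10:91/16  -9:95/19  -8:101/24  -7:106/28  -6:109/29  -5:109/27  -4:108/23  -3:107/18  -2:108/14  -1:111/13  0:116/15  1:120/19  2:123/24  3:123/28  4:122/30  5:121/29  6:119/24  7:116/18  8:113/11  9:110/5  10:109/3  11:112/2  12:115/2  13:116/2  14:117/2
-30 30 0.112
-14:81/10  -13:82/11  -12:84/11  -11:85/12  -10:87/12  -9:89/14  -8:93/17  -7:98/22  -6:103/26  -5:107/29  -4:109/28  -3:108/25  -2:107/20  -1:107/16  0:109/13  1:113/13  2:118/16  3:121/21  4:123/26  5:123/29  6:121/30  7:120/27  8:118/22  9:115/15  10:111/8  11:109/4  12:110/2  13:113/2  14:115/2
```

```bash
python3 go.py .507 -.3137 .15 9; python3 -m crank '[[[1,0.3,2,0.1,-0.4],[1,0,2.5,0,0],[1,0,0,0,0],[1,0,0,0,0],[1,0,0,0,0]]]'; python3 go.py .507 -.3137 .081 9
python3 - <<'E'
from h import *
t=grab_frame("top");s=grab_frame("side")
a=cv2.resize(t["frame"][205:265,330:410],None,fx=5,fy=5,interpolation=3);b=cv2.resize(s["frame"][130:220,320:420],None,fx=4,fy=4,interpolation=3)
c=np.zeros((360,800,3),np.uint8);c[:300,:400]=a;c[:360,400:]=b
cv2.imwrite("pics/g7.png",c[:,:,::-1])
E
```

```text
t 20.4 p [ 0.5059 -0.3104  0.2037] w 1.001 F [ 0.4 -0.8  0.1] q6 -0.83 jaw az 8.59 ty [-0.  0. -1.]
shift cm in tool xyz: [0.34 5.37 0.06] dist mm 53.8
twist needed deg: -0.41
time: 21.02
tool_pos: [0.508, -0.3138, 0.16]
tool_rot: [0.538, -0.538, 0.458, -0.459]
contact_force: [-1.2, -0.2, -0.2]
gripper_width: 1.001
t 21.02 p [ 0.508  -0.3138  0.16  ] w 1.001 F [-1.2 -0.2 -0.2] q6 -0.84 jaw az 9.1 ty [ 0.002 -0.001 -1.   ]
shift cm in tool xyz: [-0.04  7.9  -0.1 ] dist mm 79.0
twist needed deg: 0.1
```

View pics/g7.png

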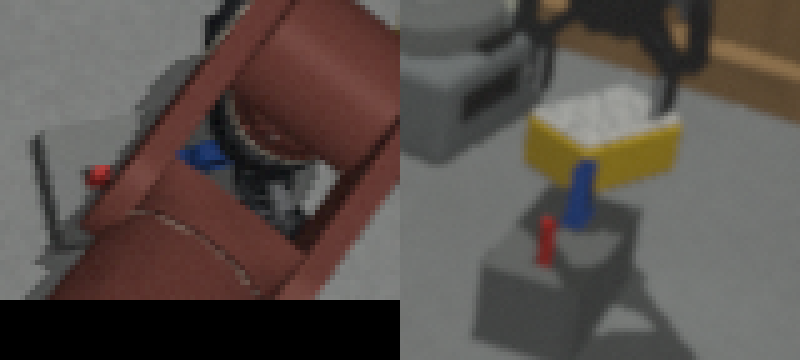

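Run:
```python
from h import *
s=grab_frame("side")
X=np.array([np.cos(np.radians(9)),np.sin(np.radians(9)),0])
f=lambda p:np.array(proj(s,p))*4-np.array([320,130])*4+[400,0]
p=state()["tool_pos"]+[0,0,.013]
print(f(p),f(p+.0425*X),f(p-.0425*X),f(p+.057*X),f(p-.057*X))
print("handle top pred",f([.507,-.3137,.12]),f([.507,-.3137,.075]))
im=cv2.resize(s["frame"][130:190,330:400],None,fx=10,fy=10,interpolation=3)
cv2.imwrite("pics/g8.png",im[:,:,::-1])
for o in blobs(s,(105,120,40),(125,255,255),(345,155,45,60),3): print(o["c"],o["wh"],o["box"].round(1).tolist())
for dx in(-7,7):
  for dy in(-13,13):
    Y=np.array([-X[1],X[0],0]);q=np.array([.507,-.3137,.12])+X*dx/1e3+Y*dy/1e3;print(proj(s,q),proj(s,q-[0,0,.045]))
```

```text
[596.10745484 101.07158558] [544.2544584   87.74466484] [649.55935541 114.80944627] [526.91650351  83.28857616] [668.17497172 119.5939112 ]
handle top pred [587.16405742 162.21238106] [579.1137161 211.769901 ]
[364.49216555 179.28887958] (6.586501121520996, 16.39378547668457) [[360.1, 185.6], [364.3, 169.7], [370.7, 171.4], [366.4, 187.3]]
(np.float64(370.3521708727755), np.float64(169.4975642379893)) (np.float64(368.277521635986), np.float64(181.8432213554933))
(np.float64(367.43635159940743), np.float64(172.79920845928578)) (np.float64(365.389909141302), np.float64(185.26814718832992))
(np.float64(366.158818716215), np.float64(168.3527217774459)) (np.float64(364.17914816918017), np.float64(180.66320134733581))
(np.float64(363.1911433118951), np.float64(171.6201013218139)) (np.float64(361.2420810723962), np.float64(184.0534330583971))
```

View pics/g8.png

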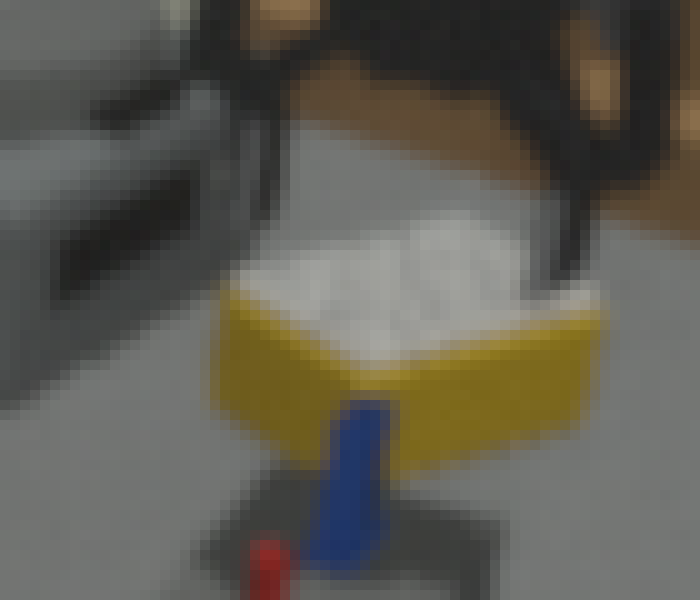

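```bash
python3 -m crank '[[[1,0,2.5,0,0],[1,0,3,-0.1,0],[1,0,2,0,0],[0.2,0,0,0,0],[0,0,0,0,0],[0,0,0,0,0]]]'; python3 go.py .507 -.3137 .081 9
```

```text
time: 21.92
tool_pos: [0.5073, -0.3142, 0.0855]
tool_rot: [0.538, -0.538, 0.458, -0.46]
contact_force: [-0.5, -0.1, 0.2]
gripper_width: 0.498
t 21.93 p [ 0.5073 -0.3142  0.0855] w 0.498 F [-0.5 -0.1  0.2] q6 -0.84 jaw az 9.11 ty [ 0.002 -0.002 -1.   ]
shift cm in tool xyz: [-0.06  0.45 -0.02] dist mm 4.5
twist needed deg: 0.11
```

```bash
python3 -m crank '[[[-0.4,0,0.3,0,0],[-1,0,0,0,0],[-1,0,0,0,0],[-1,0,0,0,0],[-1,0,0,0,0],[-1,0,0,0,0]]]'; python3 go.py .507 -.3137 .081 9
```

```text
time: 22.68
tool_pos: [0.5072, -0.3135, 0.0812]
tool_rot: [0.539, -0.538, 0.458, -0.459]
contact_force: [4.9, 0.3, 1.1]
gripper_width: 0.157
t 22.68 p [ 0.5072 -0.3135  0.0812] w 0.157 F [4.9 0.3 1.1] q6 -0.84 jaw az 9.11 ty [ 0.002 -0.    -1.   ]
shift cm in tool xyz: [ 0.02  0.02 -0.03] dist mm 0.4
twist needed deg: 0.11
```

```bash
python3 -m crank '[[[-1,0,0,0.1,0],[-1,0,-1,0,0],[-1,0,0,0,0]]]'; python3 go.py .507 -.3137 .091 9; python3 -m crank '[[[-1,0,-2,0,0],[-1,0,-3,0,0],[-1,0,-3,0,0],[-1,0,-3,0,0],[-1,0,-3,0,0],[-1,0,-1,0,0],[-1,0,0,0,0],[-1,0,0,0,0]]]'; python3 go.py .555 .0226 .235 -12.3
python3 - <<'E'
from h import *
t=grab_frame("top");s=grab_frame("side")
a=cv2.resize(t["frame"][205:265,330:410],None,fx=5,fy=5,interpolation=3);b=cv2.resize(s["frame"][110:200,330:430],None,fx=4,fy=4,interpolation=3)
c=np.zeros((360,800,3),np.uint8);c[:300,:400]=a;c[:360,400:]=b
cv2.imwrite("pics/g9.png",c[:,:,::-1])
E
```

```text
time: 23.05
tool_pos: [0.507, -0.3139, 0.0917]
tool_rot: [-0.538, 0.539, -0.459, 0.459]
contact_force: [0.7, -0.3, -0.3]
gripper_width: 0.155
t 23.05 p [ 0.507  -0.3139  0.0917] w 0.155 F [ 0.7 -0.3 -0.3] q6 -0.84 jaw az 9.11 ty [-0.001 -0.001 -1.   ]
shift cm in tool xyz: [-0.02  0.07  0.  ] dist mm 0.8
twist needed deg: 0.11
time: 24.05
tool_pos: [0.5066, -0.3129, 0.2391]
tool_rot: [-0.538, 0.538, -0.46, 0.458]
contact_force: [-0.5, -0.1, -0.6]
gripper_width: 0.152
t 24.05 p [ 0.5066 -0.3129  0.2391] w 0.152 F [-0.5 -0.1 -0.6] q6 -0.84 jaw az 9.1 ty [-0.002  0.002 -1.   ]
shift cm in tool xyz: [-32.36   0.46  10.08] dist mm 339.0
twist needed deg: 21.4
```

View pics/g9.png

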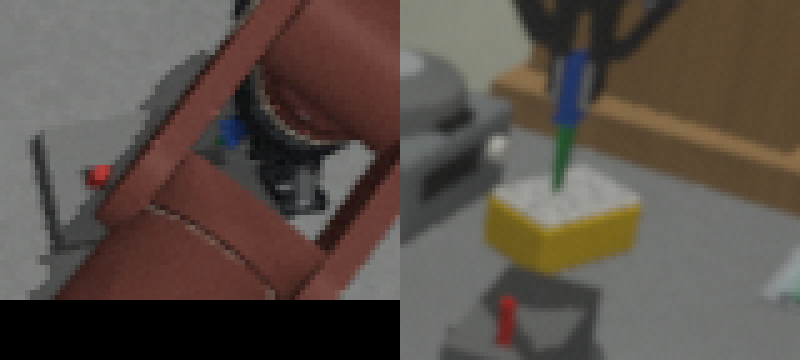

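```bash
python3 -m crank '[[[-1,-4,0,1.26,0],[-1,-4,0,1.26,0],[-1,-4,0,1.26,0],[-1,-4,0,1.26,0],[-1,-4,0,1.26,0],[-1,-4,0,1.26,0],[-1,-4,0,1.26,0],[-1,-4,0,1.26,0]]]';python3 -m crank '[[[-1,0,0,0,10.7],[-1,0,0,0,10.7],[-1,0,0,0,0],[-1,0,0,0,0],[-1,0,0,0,0]]]'; python3 go.py .555 .0226 .21 -12.3
```

```text
time: 25.15
tool_pos: [0.5558, 0.02, 0.2396]
tool_rot: [-0.538, 0.539, -0.459, 0.458]
contact_force: [0.5, -0.2, -1.5]
gripper_width: 0.155
time: 25.78
tool_pos: [0.5562, 0.0184, 0.2406]
tool_rot: [0.444, -0.444, 0.551, -0.55]
contact_force: [0.3, 0.1, -1.1]
gripper_width: 0.157
t 25.77 p [0.5562 0.0184 0.2406] w 0.157 F [ 0.3  0.1 -1.1] q6 0.11 jaw az -12.23 ty [-0.  0. -1.]
shift cm in tool xyz: [-0.39  3.06 -0.2 ] dist mm 30.9
twist needed deg: 0.07
```

```bash
python3 -m crank '[[[-1,-0.4,1.5,-0.2,0],[-1,0,2,0,0],[-1,0,0,0,0],[-1,0,0,0,0],[-1,0,0,0,0]]]'; python3 go.py .555 .0226 .2 -12.3
python3 - <<'E'
from h import *
t=grab_frame("top");s=grab_frame("side")
a=cv2.resize(t["frame"][190:250,230:310],None,fx=5,fy=5,interpolation=3);b=cv2.resize(s["frame"][170:260,240:340],None,fx=6,fy=6,interpolation=3)
cv2.imwrite("pics/g10.png",b[:,:,::-1]);cv2.imwrite("pics/g10t.png",a[:,:,::-1])
p=state()["tool_pos"];tip=p-[0,0,.0712];f=lambda q:(np.array(proj(s,q))-[240,170])*6
X=np.array([np.cos(np.radians(-12.3)),np.sin(np.radians(-12.3)),0]);Y=np.array([-X[1],X[0],0])
print("tip corners pred",f(tip+.012*Y),f(tip-.012*Y),"gap at z.122, y+-12",f(np.array([.555,.0226,.122])+.012*Y),f(np.array([.555,.0226,.122])-.012*Y))
for o in blobs(s,(60,120,50),(85,255,255),(255,170,60,60),1): print(o["a"],(o["c"]-[240,170])*6,((o["box"]-[240,170])*6).round().tolist())
E
```

```text
time: 26.4
tool_pos: [0.5556, 0.0228, 0.2065]
tool_rot: [-0.444, 0.443, -0.55, 0.551]
contact_force: [0.6, -0.6, 0.2]
gripper_width: 0.158
t 26.4 p [0.5556 0.0228 0.2065] w 0.158 F [ 0.6 -0.6  0.2] q6 0.12 jaw az -12.29 ty [ 0.001 -0.    -1.   ]
shift cm in tool xyz: [ 0.04  0.65 -0.05] dist mm 6.6
twist needed deg: 0.01
tip corners pred [260.24492465 216.74107114] [303.46221052 199.01537015] gap at z.122, y+-12 [260.99995868 242.50617407] [303.89473155 224.58938323]
83.6796875 [284.45652834 148.90223835] [[262.0, 202.0], [268.0, 96.0], [306.0, 98.0], [300.0, 205.0]]
```

View pics/g10.png

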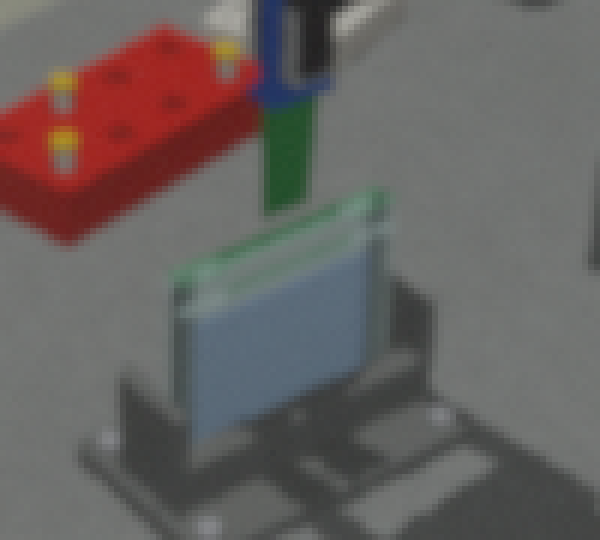

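Run:
```python
from h import *
s=grab_frame("side")
b=cv2.resize(s["frame"][165:220,270:315],None,fx=11,fy=11,interpolation=cv2.INTER_LANCZOS4);cv2.imwrite("pics/g11.png",b[:,:,::-1])
p=state()["tool_pos"];tip=p-[0,0,.0712];f=lambda q:((np.array(proj(s,q))+.5-[270,165])*11).round(0)
X=np.array([np.cos(np.radians(-12.3)),np.sin(np.radians(-12.3)),0]);Y=np.array([-X[1],X[0],0]);Z=np.array([0,0,1.])
for z,h,w in((0,.00075,.012),(.06,.00475,.012),(.06,.009,.017),(.065,.007,.013)):
    print(z,[f(tip+z*Z+i*h*X+j*w*Y).tolist() for i in(-1,1) for j in(1,-1)])
o=blobs(s,(55,110,40),(88,255,255),(275,180,40,35),20)[0]
# lower edge: for each column lowest green pixel
c=o["cnt"]
for u in np.arange(284,292.5,.5):
    k=c[abs(c[:,0]-u)<.1]; 
    if len(k): print(u,round(k[:,1].max(),2),end=" | ")
print()
for v in np.arange(187,206,2):
    k=c[abs(c[:,1]-v)<.1]; print(v,k[:,0].min().round(2),k[:,0].max().round(2),end=" | ")
```

```text
0 [[155.0, 460.0], [234.0, 427.0], [151.0, 457.0], [230.0, 424.0]]
0.06 [[171.0, 248.0], [253.0, 217.0], [146.0, 231.0], [228.0, 200.0]]
0.06 [[165.0, 263.0], [282.0, 218.0], [117.0, 230.0], [233.0, 187.0]]
0.065 [[174.0, 235.0], [264.0, 201.0], [137.0, 209.0], [226.0, 176.0]]
284.0 190.81 | 284.5 203.69 | 285.0 203.94 | 285.5 203.94 | 286.0 203.69 | 286.5 203.56 | 287.0 203.31 | 287.5 203.06 | 288.0 202.81 | 288.5 202.69 | 289.0 202.44 | 289.5 201.94 | 290.0 199.06 | 290.5 194.31 | 291.0 189.69 | 
187 288.56 290.94 | 189 284.31 290.94 | 191 284.19 290.81 | 193 284.44 290.56 | 195 284.56 290.19 | 197 284.56 290.06 | 199 284.44 289.94 | 201 284.44 289.69 | 203 284.44 287.81 | Traceback (most recent call last):
  File "<stdin>", line 16, in <module>
    return umr_minimum(a, axis, None, out, keepdims, initial, where)
ValueError: zero-size array to reduction operation minimum which has no identity
```

View pics/g11.png

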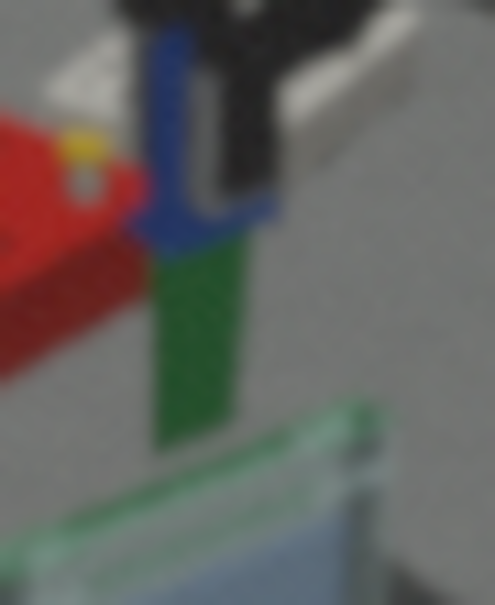

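```bash
python3 -m crank '[[[-1,0,0.8,-0.05,0],[-1,0,0.8,0,0],[-1,0,0,0,0],[-1,0,0,0,0]]]'; python3 go.py .555 .0226 .1832;python3 -m crank '[[[-1,0,0.3,0,0],[-1,0,0.3,0,0],[-1,0,0,0,0],[-1,0,0,0,0]]]'; python3 go.py .555 .0226 .1832
```

```text
time: 27.05
tool_pos: [0.5546, 0.023, 0.1896]
tool_rot: [0.444, -0.444, 0.551, -0.551]
contact_force: [0.3, -0.2, -0.6]
gripper_width: 0.154
t 27.05 p [0.5546 0.023  0.1896] w 0.154 F [ 0.3 -0.2 -0.6] q6 0.12 jaw az -12.29 ty [-0.  0. -1.]
shift cm in tool xyz: [0.03 0.64 0.05] dist mm 6.5
time: 27.55
tool_pos: [0.5547, 0.023, 0.1838]
tool_rot: [-0.444, 0.444, -0.551, 0.551]
contact_force: [0.4, 0.3, -0.4]
gripper_width: 0.157
t 27.55 p [0.5547 0.023  0.1838] w 0.157 F [ 0.4  0.3 -0.4] q6 0.12 jaw az -12.3 ty [ 0.  0. -1.]
shift cm in tool xyz: [0.03 0.06 0.04] dist mm 0.8
```

```bash
python3 -m crank '[[[-1,0,0.3,0,0],[-1,0,0.3,0,0],[-1,0,0,0,0],[-1,0,0,0,0]]]'; python3 go.py .555 .0226 .1832;python3 -m crank '[[[-1,0,0.3,0,0],[-1,0,0.1,0,0],[-1,0,0,0,0],[-1,0,0,0,0]]]'; python3 go.py .555 .0226 .1532
python3 - <<'E'
from h import *
s=grab_frame("side")
b=cv2.resize(s["frame"][165:240,260:325],None,fx=9,fy=8,interpolation=cv2.INTER_CUBIC);cv2.imwrite("pics/g12.png",b[:,:,::-1])
E
```

```text
time: 28.05
tool_pos: [0.5548, 0.023, 0.1778]
tool_rot: [-0.444, 0.444, -0.551, 0.551]
contact_force: [1.8, 0.4, -0.1]
gripper_width: 0.156
t 28.05 p [0.5548 0.023  0.1778] w 0.156 F [ 1.8  0.4 -0.1] q6 0.12 jaw az -12.29 ty [ 0. -0. -1.]
shift cm in tool xyz: [ 0.03 -0.54  0.03] dist mm 5.4
time: 28.55
tool_pos: [0.5548, 0.0229, 0.1738]
tool_rot: [-0.444, 0.443, -0.551, 0.551]
contact_force: [1.7, -1.0, -0.8]
gripper_width: 0.154
t 28.55 p [0.5548 0.0229 0.1738] w 0.154 F [ 1.7 -1.  -0.8] q6 0.12 jaw az -12.3 ty [ 0. -0. -1.]
shift cm in tool xyz: [0.03 2.06 0.02] dist mm 20.6
```

View pics/g12.png

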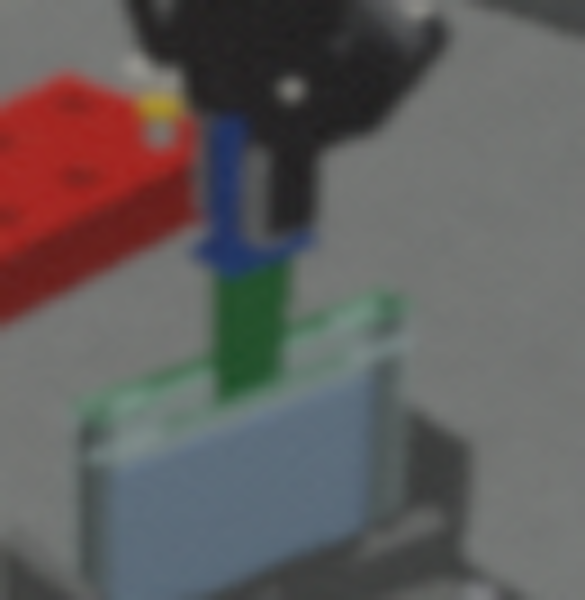

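```bash
python3 -m crank '[[[-1,0,0.3,0.04,0],[-1,0,0.3,0,0],[-1,0,0,0,0],[-1,0,0,0,0]]]'; python3 go.py .555 .0226 .1532;python3 -m crank '[[[-1,0,0.2,0,0],[-1,0,0.2,0,0],[-1,0,0,0,0],[-1,0,0,0,0]]]'; python3 go.py .555 .0226 .1532
```

```text
time: 29.1
tool_pos: [0.5551, 0.0229, 0.1676]
tool_rot: [-0.444, 0.444, -0.551, 0.551]
contact_force: [2.3, -0.5, -1.6]
gripper_width: 0.154
t 29.1 p [0.5551 0.0229 0.1676] w 0.154 F [ 2.3 -0.5 -1.6] q6 0.12 jaw az -12.3 ty [ 0. -0. -1.]
shift cm in tool xyz: [ 0.03  1.44 -0.01] dist mm 14.4
time: 29.6
tool_pos: [0.5552, 0.0229, 0.1638]
tool_rot: [-0.444, 0.443, -0.551, 0.551]
contact_force: [4.2, -1.4, 0.1]
gripper_width: 0.151
t 29.6 p [0.5552 0.0229 0.1638] w 0.151 F [ 4.2 -1.4  0.1] q6 0.12 jaw az -12.3 ty [ 0. -0. -1.]
shift cm in tool xyz: [ 0.03  1.06 -0.02] dist mm 10.6
```

```bash
python3 -m crank '[[[-1,0,0,0.06,0],[-1,0,0,0,0],[-1,0,0,0,0]]]'; python3 go.py .555 .0226 .1532; python3 go.py
```

```text
time: 29.98
tool_pos: [0.5555, 0.0228, 0.1638]
tool_rot: [0.444, -0.444, 0.551, -0.551]
contact_force: [2.2, -0.7, -0.2]
gripper_width: 0.157
t 29.98 p [0.5555 0.0228 0.1638] w 0.157 F [ 2.2 -0.7 -0.2] q6 0.12 jaw az -12.29 ty [-0.  0. -1.]
shift cm in tool xyz: [ 0.03  1.06 -0.04] dist mm 10.6
t 29.98 p [0.5555 0.0228 0.1638] w 0.157 F [ 2.2 -0.7 -0.2] q6 0.12 jaw az -12.29 ty [-0.  0. -1.]Traceback (most recent call last):
  File "go.py", line 15, in <module>
    info(a[:3],a[3] if len(a)>3 else None)
    ~~~~^^^^^^^^^^^^^^^^^^^^^^^^^^^^^^^^^^
  File "go.py", line 8, in info
    if target is not None: print("shift cm in tool xyz:",(R.T@(np.array(target)-p)*100).round(2), "dist mm",round(1000*np.linalg.norm(np.array(target)-p),1))
                                                               ~~~~~~~~~~~~~~~~^~
ValueError: operands could not be broadcast together with shapes (0,) (3,)
```

Another small centring, then down in small steps.

```bash
python3 -m crank '[[[-1,0,0,0.05,0],[-1,0,0.2,0,0],[-1,0,0.1,0,0],[-1,0,0,0,0],[-1,0,0,0,0]]]'; python3 go.py .555 .0226 .1532;python3 -m crank '[[[-1,0,0.2,0,0],[-1,0,0.1,0,0],[-1,0,0,0,0],[-1,0,0,0,0]]]'; python3 go.py .555 .0226 .1532
```

```text
time: 30.6
tool_pos: [0.5559, 0.0227, 0.1605]
tool_rot: [0.443, -0.444, 0.551, -0.55]
contact_force: [-0.5, -0.5, -0.0]
gripper_width: 0.156
t 30.6 p [0.5559 0.0227 0.1605] w 0.156 F [-0.5 -0.5 -0. ] q6 0.12 jaw az -12.3 ty [-0.001  0.    -1.   ]
shift cm in tool xyz: [ 0.03  0.73 -0.08] dist mm 7.3
time: 31.1
tool_pos: [0.556, 0.0227, 0.1577]
tool_rot: [0.444, -0.444, 0.551, -0.551]
contact_force: [-1.4, 0.2, 1.2]
gripper_width: 0.159
t 31.1 p [0.556  0.0227 0.1577] w 0.159 F [-1.4  0.2  1.2] q6 0.12 jaw az -12.29 ty [-0.  0. -1.]
shift cm in tool xyz: [ 0.03  0.45 -0.1 ] dist mm 4.6
```

```bash
python3 -m crank '[[[-1,0,0.2,-0.02,0],[-1,0,0.1,0,0],[-1,0,0,0,0],[-1,0,0,0,0]]]'; python3 go.py .555 .0226 .1532;python3 -m crank '[[[-1,0,0.15,0,0],[-1,0,0,0,0],[-1,0,0,0,0]]]'; python3 go.py .555 .0226 .1532
python3 - <<'E'
from h import *
s=grab_frame("side");fs=[state()["contact_force"]]
for i in range(5): grab_frame("side"); fs.append(state()["contact_force"])
print(np.array(fs).round(1).tolist(),np.mean(fs,0))
b=cv2.resize(s["frame"][165:240,260:325],None,fx=9,fy=8,interpolation=cv2.INTER_CUBIC);cv2.imwrite("pics/g13.png",b[:,:,::-1])
E
```

```text
time: 31.6
tool_pos: [0.556, 0.0227, 0.1548]
tool_rot: [-0.444, 0.444, -0.551, 0.551]
contact_force: [-0.4, 0.6, 3.1]
gripper_width: 0.156
t 31.6 p [0.556  0.0227 0.1548] w 0.156 F [-0.4  0.6  3.1] q6 0.12 jaw az -12.29 ty [ 0.  0. -1.]
shift cm in tool xyz: [ 0.04  0.16 -0.1 ] dist mm 1.9
time: 31.98
tool_pos: [0.556, 0.0227, 0.1533]
tool_rot: [-0.444, 0.444, -0.551, 0.551]
contact_force: [-0.4, -0.2, 3.9]
gripper_width: 0.156
t 31.98 p [0.556  0.0227 0.1533] w 0.156 F [-0.4 -0.2  3.9] q6 0.12 jaw az -12.29 ty [ 0.  0. -1.]
shift cm in tool xyz: [ 0.03  0.01 -0.09] dist mm 1.0
[[0.2, -0.0, 3.7], [0.1, -0.2, 3.3], [-0.8, -0.0, 2.9], [-0.2, 0.2, 3.7], [-0.7, -0.1, 2.6], [-0.6, 1.0, 2.5]] [-0.3366717   0.14513329  3.12285039]
```

View pics/g13.png

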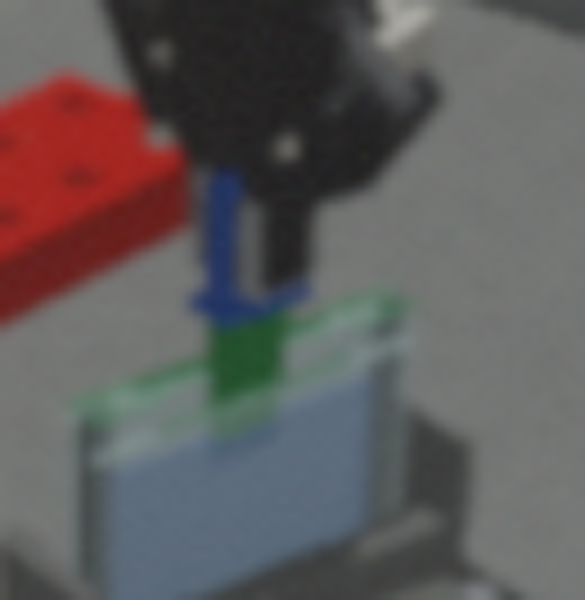

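```bash
python3 -m crank '[[[-1,0,0.15,-0.01,0],[-1,0,0.1,0,0],[-1,0,0,0,0],[-1,0,0,0,0]]]'; python3 go.py .555 .0226 .1507 -12.3
python3 - <<'E'
from h import *
fs=[]
for i in range(5): s=grab_frame("side"); fs.append(state()["contact_force"])
print(np.mean(fs,0))
b=cv2.resize(s["frame"][185:235,270:315],None,fx=12,fy=12,interpolation=cv2.INTER_CUBIC);cv2.imwrite("pics/g14.png",b[:,:,::-1])
f=lambda q:((np.array(proj(s,q))+.5-[270,185])*12).round(0)
X=np.array([np.cos(np.radians(-12.3)),np.sin(np.radians(-12.3)),0]);Y=np.array([-X[1],X[0],0])
g=np.array([.5553,.0226,.112])
print("mouth inner edge notched at y+-12",f(g-.0015*X-.0035*X+.012*Y),f(g-.005*X-.012*Y))
print("ears top plain corners",f(g+[0,0,.01]+.0065*X+.06*Y),f(g+[0,0,.01]+.0065*X-.06*Y))
for d in(.025,.03,.035): print(d,"flange low -x corners",f(g+[0,0,.06-d]-.009*X+.017*Y),f(g+[0,0,.06-d]-.009*X-.017*Y))
E
```

```text
time: 32.78
tool_pos: [0.556, 0.0227, 0.1509]
tool_rot: [-0.444, 0.443, -0.551, 0.551]
contact_force: [-0.2, 0.4, 3.6]
gripper_width: 0.156
t 32.77 p [0.556  0.0227 0.1509] w 0.156 F [-0.2  0.4  3.6] q6 0.12 jaw az -12.3 ty [ 0. -0. -1.]
shift cm in tool xyz: [ 0.03  0.02 -0.1 ] dist mm 1.0
twist needed deg: 0.0
[-0.0412022   0.52408504  3.91589139]
mouth inner edge notched at y+-12 [180. 359.] [265. 322.]
ears top plain corners [-29. 371.] [400. 193.]
0.025 flange low -x corners [177. 241.] [300. 190.]
0.03 flange low -x corners [176. 260.] [299. 210.]
0.035 flange low -x corners [176. 280.] [298. 229.]
```

View pics/g14.png

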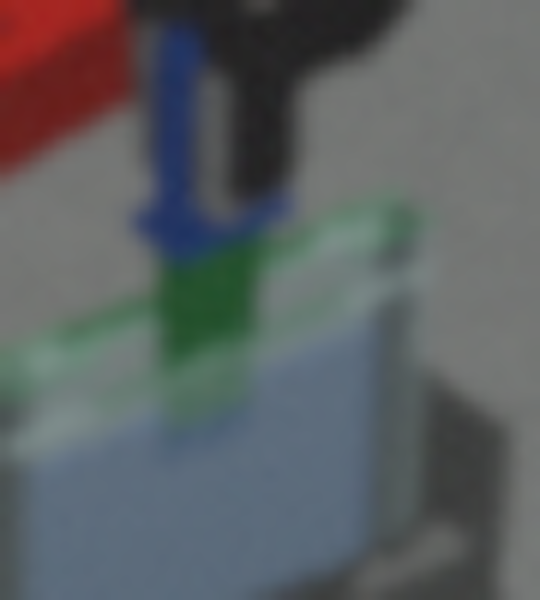

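```bash
python3 -m crank '[[[-1,0,0,0,0],[-1,0,0,0,0],[-1,0,0,0,0],[-1,0,0,0,0]]]'
python3 - <<'E'
from h import *
s=grab_frame("side");cv2.imwrite("pics/end.png",s["frame"][:,:,::-1]);t=grab_frame("top");cv2.imwrite("pics/endt.png",t["frame"][:,:,::-1])
E
```

```text
time: 33.52
tool_pos: [0.5559, 0.0227, 0.1509]
tool_rot: [-0.444, 0.444, -0.551, 0.551]
contact_force: [-0.2, -0.1, 4.0]
gripper_width: 0.157
```

View pics/end.png

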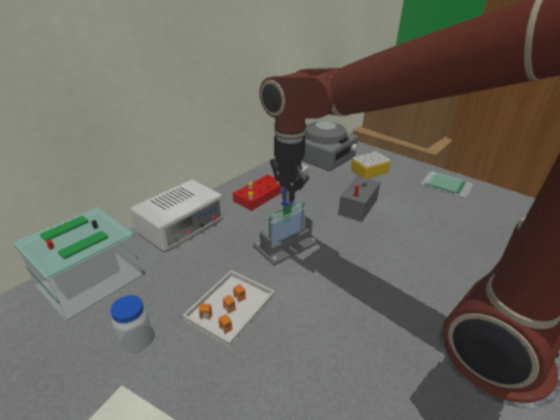

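View pics/endt.png

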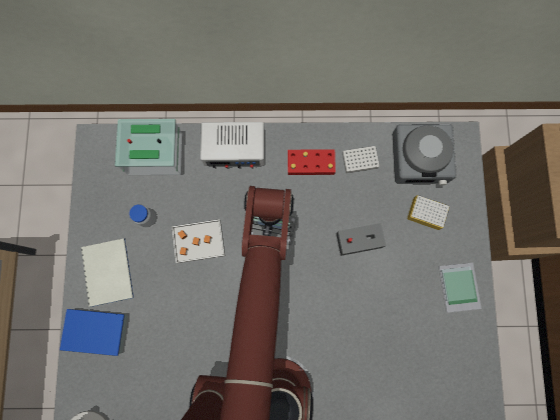

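The side view shows four clips in the tray (around 205–240, 292–323), the wedge in the cassette notch (288, 208), and everything else where it started. The readings are steady, so I'm handing in.

Run:
```python
from plant import *
print(job_done())
```

```text
the job is handed in; nothing more can be done
None
```

I took both orange clips off the plates and stood them in the tray with the two spares. Then I slid the wedge upright through the notch, and I am still holding it by its handle at depth. I handed the job in at about 33.6 s; it reported no verdict.

- **Clips and bench:** the final pictures show all four clips in the tray. The marker, jar, tip box and tubes look where they were at the start.
- **Snugness:** the wedge is steady, with sideways force under about 0.5 N after I centred it while lowering. The upward push reads about 4 N, or about 4.5 N once the wedge's weight is added back. That is just under the 5 N expected at 30 mm.
- **Depth, where my checks disagreed:** the arm position says the tip is about 32 mm below the notch edge, while the camera and the push force suggest about 28 mm. I stopped between these, at roughly half the blade, rather than push harder.

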